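# Rock a pendulum angle gauge on a crowned stud

## Task

Pull the drawer of the small bench cabinet out to its stop and leave it open, then lift out the pendulum angle gauge that stands in it. Stand the gauge level on the rounded crown of the bolted stud block, the middle of its foot square across the crown, then, keeping the foot gently on the crown, rock it until the swinging pointer comes to rest midway between the two gate pins at the rim of its dial. Finish while still holding the gauge there, steady, foot on the crown, and leave the other things on the bench alone.

Things in the scene. Friction and masses are not known exactly. Their poses are not given: they have to be found in the camera images.
- cabinet: small grey bench cabinet with one white-fronted drawer, fixed, 160 (x) x 156 (y) x 172 mm high; origin at the centre of its underside; the drawer comes out towards its -x
- drawer (a joint): the drawer's travel in m: 0 closed, 0.12 at its stop; it slides stiffly (about 1.5 N) and stays where it is left. The drawer's floor is 14 mm above the bench, its front panel (10 mm thick) reaches up to 158 mm, its sides to 57 mm. Two 8 mm high rubber ledges across the floor keep the gauge's foot in place with about 5 mm play to each side
- drawer_handle (a point): middle of the drawer's handle: a round steel bar of 10 mm diameter, 90 mm long between its two end posts, level along the cabinet's y, 42 mm in front of the drawer's front panel (clear gap 37 mm), 146 mm above the bench, 26 mm below the cabinet's top; it moves with the drawer
- gauge: pendulum angle gauge, loose, 0.4 kg, standing in the drawer: steel foot 36 (x) x 96 (y) x 10 mm high with a flat underside, on it a black round dial housing of 88 mm diameter and 22 mm thick (centre 52 mm above the foot's underside), on top an upright square aluminium stem. Total height 132 mm. Origin at the centre of the foot's underside, z up along the stem; the dial faces its -x
- gauge_stem (a point): grasp point on the gauge's square stem: 16 x 16 mm, flats square to the gauge's x and y, free from 97 to 132 mm above the foot's underside; this point lies on the stem's axis 116 mm above the underside
- gauge_foot (a point): centre of the underside of the gauge's foot (the gauge's origin)
- pointer (a joint): angle in rad of the black swinging pointer relative to the gauge about the gauge's x axis (pivot 52 mm above the underside). It hangs plumb by its weight and swings out within about 1 s: 0 when the gauge is level; when the gauge is turned by +a about its own x axis the pointer reads -a; positive is towards the gauge's +y. Nothing but gravity moves it
- pointer_tip (a point): lower tip of the pointer, 36 mm from its pivot
- gate (a joint): angle in rad at which the middle of the gate stands, measured like the pointer's (0 at the bottom of the dial, positive towards the gauge's +y). Differs from start to start, 0.22 to 0.36; the ring that carries it is locked and does not turn in handling.
- gate_mid (a point): middle of the gate, between the pins, 36 mm from the pivot. The gate is two thick black pins (2.4 mm wide, 10 mm long) pointing inward from the dial's rim ring, each 0.13 rad (4.7 mm) from the middle; the pointer is 2 mm wide and its tip ends among the pins, the printed grey scale lies further in
- stud: stud block, fixed: dark base plate 76 (x) x 80 (y) x 12 mm, on it a pedestal carrying a bright steel round bar of 20 mm radius, 50 mm long, lying along the block's x axis; origin at the centre of the underside, z up
- stud_crown (a point): middle of the crown: highest line of the round bar, 66 mm above the bench; the bar's axis lies 20 mm below it. The gauge's foot (its 36 mm side along the bar) stands across it and rocks about the bar
- bronze_bush: bystander: flanged bronze bush, 40 mm diameter, 36 mm high, origin at the centre of its underside; leave alone
- spur_gear: bystander: steel spur gear lying flat, 52 mm diameter, 14 mm high, origin at the centre of its underside; leave alone

How it is judged (in metres and radians):
On the way, in this order (a step that is already met when the one before it is completed fails the run):
1. the drawer is pulled out to its stop (value of joint drawer above 0.114 m), for 0.1 s.
2. the gauge is lifted out of the drawer in the fingers (height (world z) of gauge_foot above 0.08 m and contact force between the fingers and gauge above 1 N), for 0.1 s.
3. the gauge stands level on the crown, square across it (contact force between gauge and stud above 0.3 N and value of joint pointer between -0.1 and 0.1 rad and distance between gauge_foot and stud_crown below 0.022 m and angle between the x axis of gauge and the x axis of stud, either way round below 0.25 rad), for 0.2 s.
At the end, for the whole second after the job is handed in: The fingers still hold the gauge steady; its foot rests on the crown of the stud with 0.3 to 30 N, foot centre within 22 mm of the crown's middle, square across to 0.25 rad, dial upright to 0.15 rad; the pointer is at rest within 0.08 rad of the gate's middle; the drawer is still out (over 105 mm) (angle between the z axis of pointer_tip and the z axis of gate_mid, either way round below 0.08 rad and velocity of joint pointer between -0.3 and 0.3 rad/s and contact force between gauge and stud between 0.3 and 30 N and contact force between the fingers and gauge above 1 N and linear speed of gauge below 0.02 m/s and angle between gauge's own x axis and vertical between 1.42 and 1.72 rad and value of joint drawer above 0.105 m and distance between gauge_foot and stud_crown below 0.022 m and angle between the x axis of gauge and the x axis of stud, either way round below 0.25 rad); the arm keeps its last pose, push and grip.
It fails at once if the gauge is pressed hard on the stud (over 50 N) (contact force between gauge and stud above 50 N).
It fails at once if a bystander is shifted by more than 30 mm (distance of any of bronze_bush, spur_gear from where it was at the start of the episode above 0.03 m).
It also fails if it takes over 58 s, if anything falls off the work surface, if the arm or the gripper's body presses on something with over 40 N, if the wrist force passes 120 N, or if a joint passes its speed limit or range.

## Robot

A 6-joint arm with a two-finger parallel gripper is mounted at the origin on a cart in front of the work surface, level with it; the furniture and walls round the work are solid. World frame = base frame: x ahead of the robot, y to its left, z up, the work surface at z = 0. Lengths are in mm, angles in rad, forces in N, time in s.
With the tool pointing down it reaches from about 375 to 900 mm from the base axis. Payload 3.1 kg.
Tool frame: the origin (TCP) lies midway between the tips of the shut fingers; the grasp point (between the pads) lies 19 mm behind it; z points along the fingers, y is the line along which they close (so a half turn about z gives the same grasp; the last joint's range is limited). The gripper opens to 85 mm and grips with 20 to 120 N. Pads are 22 mm wide; open, the fingers measure 114 mm over their backs; the gripper's body (76 mm by 85 mm) begins 54 mm behind the grasp point. The pads swing forward as they close: fully open they stand 13 mm farther back than shut.
Start: joints at [1.129, 0.527, 1.433, -0, 1.181, -0.178], TCP at [162.929, 603.366, 231.31] pointing down, gripper open.
Joint ranges: [-3.08, 3.08], [-0.75, 2.2], [0.22, 2.44], [-1.43, 4.57], [0, 2.65], [-2.85, 2.85]. Speed limits (rad/s): [2.79, 2.79, 3.14, 3.14, 3.14, 3.14].

## Interface

Orientations are given as a unit quaternion [x, y, z, w].
In Python, from station import r, ungrasp, gripper_close, inverse_kinematics, viewer, close_job, telemetry gives the robot as it stands. The module is installed in compiled form; this text tells all that it offers. Calls block until the motion is done:
- r.goto(position, orientation): joint-space move of the TCP to a pose.
- r.movel(position, attitude=None, rate=150, threshold=None): straight line of the TCP; attitude=None keeps the orientation; rate is the mean speed in mm/s. With threshold (N) it stops when the force on the tool has changed by that much, and returns True; else False.
- r.movej(angles): joint-space move.
- ungrasp() and gripper_close(squeeze=None): open the fingers fully, or close them until they stop; squeeze is the grip in N (None keeps the last).
- r.sleep(seconds).
- inverse_kinematics(position, orientation): joint angles nearest the present ones, or None.
- viewer.snapshot(name): name is "scene" or "side" or "wrist"; returns (picture, depth): 420x560x3 uint8, red, green, blue; 420x560 float32, mm along the optical axis (not along the pixel's ray), 0 where there is no reading.
- viewer.camera_info(name): a dict with "mtx" (3x3 intrinsics, pixels), "D" ([k1, k2, p1, p2, k3] as OpenCV has them; the pictures are not rectified), "rvec" (rotation vector, rad) and "tvec" (3), from world to camera coordinates, as OpenCV has them; the wrist camera has in their place "mount" (4x4, takes a point from camera to tool coordinates, whose origin is the TCP and whose axes are the flange's). Camera axes: x right, y down, z forward; pixel columns grow to the right and rows downward; lengths in mm; the calibration is good to about 2 mm. A picture is of the moment at which its call begins: read the wrist's pose just before it. camera_info takes no time and is no camera call.
A pose or a line that the arm cannot do raises r.PlanningError and nothing moves.
- close_job(): hands the job in; it is judged then, once.
Readings, each from a call of its own:
- telemetry.current_t(): time.
- telemetry.current_joints(): joint angles.
- telemetry.current_joint_velocities(): joint speeds.
- telemetry.current_joint_efforts(): joint torques, N m.
- telemetry.current_tcp_pos(): TCP position.
- telemetry.current_ee_rot(): TCP orientation.
- telemetry.current_ft_force(): force on the tool from outside, world axes, zero at the start.
- telemetry.current_torque(): the same for the moment, N m.
- telemetry.current_opening(): finger opening in mm.
- telemetry.current_grip_force(): force on a finger pad.
Only numpy, scipy, OpenCV 4.12 (cv2) and the standard library are available. Lean on these libraries where they do the work, as an engineer would, in place of code of your own. Each camera call takes 0.05 s, during which the arm holds its last target. There are 200 camera calls.

## Working session

There is one attempt and no reset: what is moved stays moved. The work goes in short steps, each a Python script; the robot and the scene stay as the last script left them, time stands still between calls to the robot, and variables do not carry over. Pictures are saved under pics/ and viewed, at most 10 in all, crops included, and the job is handed in when it is done.

```bash
mkdir -p pics; cat > h.py <<'E'
import numpy as np, cv2
from scipy.spatial.transform import Rotation as R
from station import r, ungrasp, gripper_close, inverse_kinematics, viewer, close_job, telemetry as t
def snap(n,f):
    pose=(np.array(t.current_tcp_pos()),R.from_quat(t.current_ee_rot()).as_matrix())
    p,d=viewer.snapshot(n); cv2.imwrite(f'pics/{f}.png',p[:,:,::-1])
    np.savez(f'pics/{f}.npz',d=d,P=pose[0],R=pose[1],n=n); return p,d
def cam(n,P=None,Rm=None):
    c=viewer.camera_info(n); K=np.array(c['mtx'],float);D=np.array(c['D'],float)
    if n=='wrist':
        M=np.array(c['mount']); return K,D,Rm@M[:3,:3],P+Rm@M[:3,3]
    Rc=cv2.Rodrigues(np.array(c['rvec'],float))[0]; return K,D,Rc.T,-Rc.T@np.array(c['tvec'],float).ravel()
def pts(f,uv=None):
    z=np.load(f'pics/{f}.npz'); K,D,Rw,o=cam(str(z['n']),z['P'],z['R']); d=z['d']
    if uv is None: v,u=np.mgrid[:420,:560]; uv=np.c_[u.ravel(),v.ravel()]
    uv=np.array(uv); n=cv2.undistortPoints(uv.reshape(-1,1,2).astype(float),K,D).reshape(-1,2)
    dd=d[uv[:,1].round().astype(int),uv[:,0].round().astype(int)]
    return (np.c_[n,np.ones(len(n))]*dd[:,None])@Rw.T+o
def onz(f,uv,z0):
    z=np.load(f'pics/{f}.npz'); K,D,Rw,o=cam(str(z['n']),z['P'],z['R'])
    n=cv2.undistortPoints(np.array(uv,float).reshape(-1,1,2),K,D).reshape(-1,2)
    ray=np.c_[n,np.ones(len(n))]@Rw.T; return o+ray*((z0-o[2])/ray[:,2])[:,None]
E
python3 - <<'E'
from h import *
a,_=snap('scene','s0');b,_=snap('side','d0')
np.set_printoptions(precision=1,suppress=True)
for n in('scene','side'):
    K,D,Rw,o=cam(n);print(n,o,Rw[:,2]*10)
print(t.current_t(),t.current_ee_rot(),viewer.camera_info('wrist')['mount'])
E
```

```text
scene [  87.8  232.6 1018.8] [ 4.4 -2.1 -8.7]
side [1362.    82.6  495.4] [-9.  -0.9 -4.2]
0.1 [ 0.1  1.  -0.  -0. ] [[   0.    -1.    -0.3   80.8]
 [   1.     0.     0.     0.9]
 [  -0.    -0.3    1.  -143.2]
 [   0.     0.     0.     1. ]]
```

View pics/s0.png

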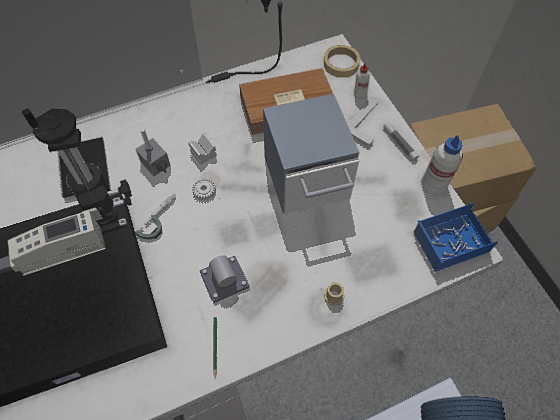

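View pics/d0.png

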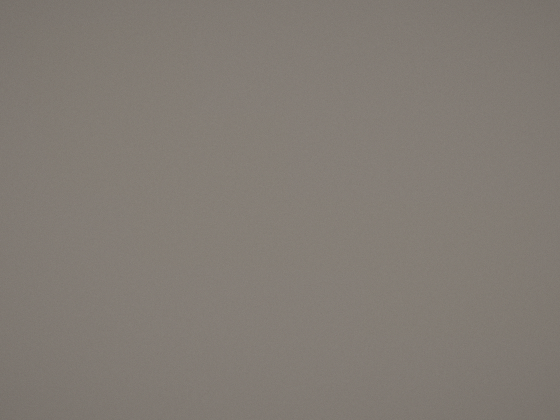

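The scene picture shows the cabinet (top corners about (264,110), (340,97), (357,160), (272,178)), the handle bar at (305,192)-(352,184), the stud bar around (222,270), the bush at (335,294) and the gear at (204,189). The side view shows only a blank surface.

```bash
python3 - <<'E'
from h import *
np.set_printoptions(precision=1,suppress=True)
P=pts('s0').reshape(420,560,3)
def box(m,q=None):
    return cv2.minAreaRect(m[:,:2].astype(np.float32)), len(m), np.median(m[:,2])
sub=P[90:190,255:365].reshape(-1,3); m=sub[abs(sub[:,2]-172)<5]; print('cab top',box(m))
h=P[175:205,295:360].reshape(-1,3); h=h[(h[:,2]>138)&(h[:,2]<158)]; print('handle',box(h))
s=P[245:305,195:255].reshape(-1,3)
for lo,hi in((60,72),(8,17)):
    m=s[(s[:,2]>lo)&(s[:,2]<hi)]; print('stud',lo,box(m),np.median(m,0))
print('handle uv',onz('s0',[(305,192),(352,184),(328,187)],149))
print('cab corners',onz('s0',[(264,110),(340,97),(357,160),(272,178)],172))
print('bush',onz('s0',[(335,294)],36),'gear',onz('s0',[(204,189)],14))
E
python3 -c "
import cv2
a=cv2.imread('pics/s0.png')
b=cv2.resize(a[240:305,190:260],None,fx=6,fy=6,interpolation=2); c=cv2.resize(a[150:215,285:365],None,fx=5,fy=6,interpolation=2)
cv2.imwrite('pics/c0.png',cv2.hconcat([b[:,:390],c]))"
```

```text
cab top (((673.1397094726562, -102.93054962158203), (157.59014892578125, 163.97451782226562), 81.74839782714844), 4903, np.float64(171.80522351359457))
handle (((561.3997802734375, -82.39348602294922), (107.33231353759766, 50.6754150390625), 82.11578369140625), 435, np.float64(149.22311609629264))
stud 60 (((510.2479553222656, 161.0614013671875), (51.94956588745117, 32.16517639160156), 2.6237261295318604), 342, np.float64(64.33278071600091)) [508.3 161.7  64.3]
stud 8 (((510.01617431640625, 161.3447265625), (77.82611083984375, 80.3592758178711), 1.2255457639694214), 796, np.float64(11.928092924927114)) [498.6 173.1  11.9]
handle uv [[ 554.9  -36.7  149. ]
 [ 534.1 -128.7  149. ]
 [ 547.   -82.6  149. ]]
cab corners [[ 756.7  -38.   172. ]
 [ 724.7 -198.5  172. ]
 [ 567.5 -154.3  172. ]
 [ 596.5   14.6  172. ]]
bush [[378.5 -24.1  36. ]] gear [[726.4 124.8  14. ]]
```

View pics/c0.png

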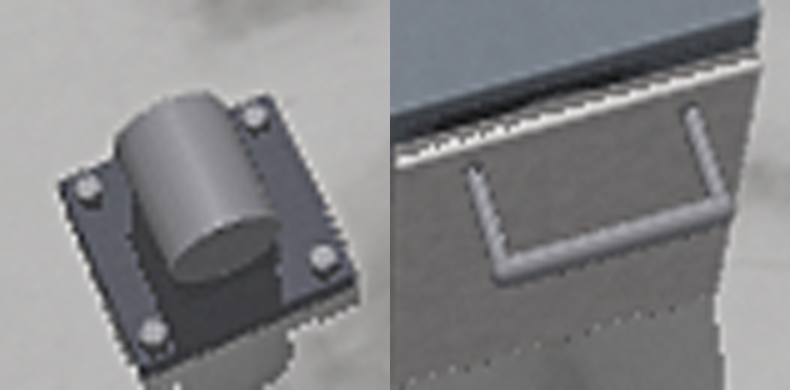

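```bash
cat >> h.py <<'E'
def q(yaw,a=0):  # tool down, tool x = -gauge x, y = gauge y; a = rock about gauge x
    return (R.from_euler('z',yaw)*R.from_euler('x',a)*R.from_euler('y',np.pi)).as_quat()
E
python3 - <<'E'
from h import *
np.set_printoptions(precision=1,suppress=True)
print(onz('s0',[(307,195.3),(352.6,184.5)],147.5))
gripper_close(40)
r.goto([530,-82,290],q(-0.144)); snap('wrist','w1')
P=pts('w1').reshape(420,560,3); h=P.reshape(-1,3)
h=h[(h[:,2]>141)&(h[:,2]<153)&(h[:,0]>480)&(h[:,0]<620)]
print(len(h),cv2.minAreaRect(h[:,:2].astype(np.float32)),t.current_t(),t.current_opening())
E
```

```text
[[ 547.3  -37.5  147.5]
 [ 533.4 -129.8  147.5]]
2458 ((554.6095581054688, -193.9842529296875), (368.6175231933594, 69.66702270507812), 82.7067642211914) 3.6667 0.31722877975564745
```

View pics/w1.png

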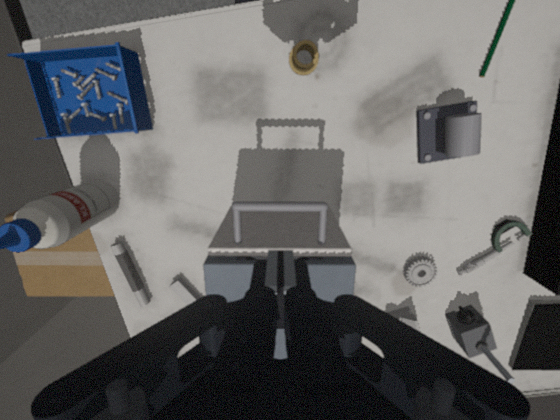

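Wrist view: the handle bar runs (235,207)–(326,207), level in the picture, so the yaw is right. The panel's top edge is at v≈250 and the closed fingertips are at about (280,258).

```bash
python3 - <<'E'
from h import *
np.set_printoptions(precision=1,suppress=True)
print(onz('w1',[(238,207),(324,207)],149), onz('w1',[(215,250),(345,250)],158))
P=pts('w1').reshape(420,560,3)
b=P[200:214,245:315].reshape(-1,3); b=b[(b[:,2]>140)&(b[:,2]<158)]
print(len(b),np.median(b,0)); d=b-b.mean(0); print(np.degrees(np.arctan(np.polyfit(b[:,1],b[:,0],1)[0])))
f=P[246:256,212:265].reshape(-1,3); f=f[(f[:,2]>150)&(f[:,2]<180)]; print(len(f),np.median(f,0))
c=P[258:300,205:250].reshape(-1,3); c=c[abs(c[:,2]-172)<6]; print(len(c),c[:,0].min(),np.median(c,0))
E
```

```text
[[ 534.6 -124.4  149. ]
 [ 547.2  -36.8  149. ]] [[ 575.  -155.3  158. ]
 [ 594.4  -20.5  158. ]]
700 [538.8 -81.9 150.5]
8.025173781715347
529 [ 578.9 -131.6  158.1]
1582 580.6355124668122 [ 601.2 -145.   172.3]
```

```bash
python3 - <<'E'
from h import *
np.set_printoptions(precision=1,suppress=True)
yaw=-0.141; ex=np.array([np.cos(yaw),np.sin(yaw),0]); g=np.array([540.5,-81.5,0])+23.5*ex
r.goto(list(g+[0,0,215]),q(yaw))
print('desc',r.movel(list(g+[0,0,122]),rate=100,threshold=8),t.current_tcp_pos())
p0=np.array(t.current_tcp_pos())
print('pull',r.movel(list(p0-150*ex),rate=60,threshold=12))
p1=np.array(t.current_tcp_pos());print(np.linalg.norm(p1-p0),p1,t.current_ft_force())
r.movel(list(p1+5*ex),rate=60)
u=p1+5*ex; u[2]=300; r.movel(list(u),rate=200); print(t.current_ft_force())
r.goto([float(u[0]),float(u[1]),320.],q(yaw)); snap('wrist','w2'); print(t.current_t()); snap('scene','s2')
E
python3 -c "
import cv2
a=cv2.imread('pics/w2.png');b=cv2.imread('pics/s2.png')[80:280,210:390]
cv2.imwrite('pics/c2.png',cv2.hconcat([cv2.resize(a,(440,330)),cv2.resize(b,(297,330),interpolation=2)]))"
```

```text
desc False [564.3 -85.  122.7]
pull True
126.54222829769381 [439.  -67.4 122.9] [0.7 0.  0.9]
[ 0.5  0.8 -0.3]
8.6417
```

View pics/c2.png

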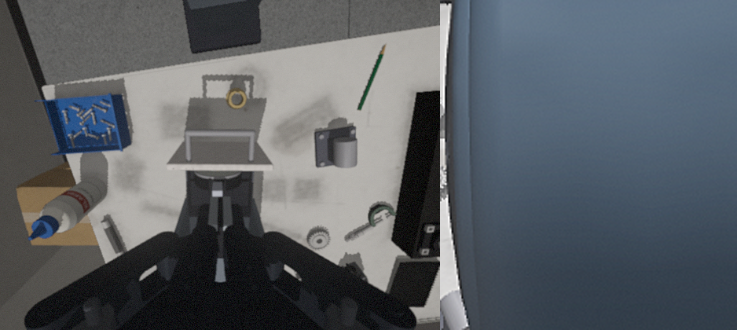

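```bash
python3 - <<'E'
from h import *
np.set_printoptions(precision=1,suppress=True)
print(onz('w2',[(240,169),(321,169)],149))
ungrasp()
r.goto([580,-88,300],q(-.141)); snap('wrist','w3'); print(t.current_t())
E
```

```text
[[ 415.2 -107.1  149. ]
 [ 427.6  -19.6  149. ]]
10.1417
```

View pics/w3.png

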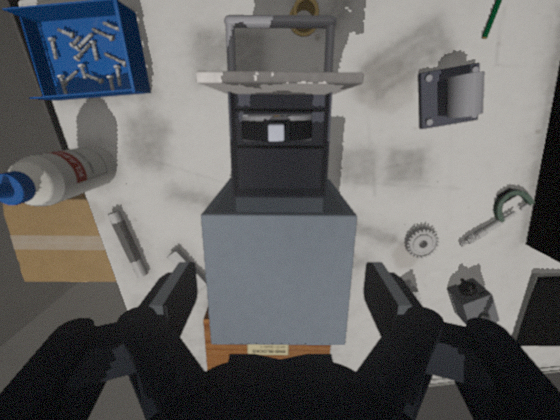

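The drawer is open: the bar has moved 120.7 mm. The gauge's stem top is at (276,131), square to the picture, and the fingers are clear.

```bash
python3 - <<'E'
from h import *
np.set_printoptions(precision=1,suppress=True)
P=pts('w3').reshape(420,560,3)
s=P[115:147,262:292].reshape(-1,3); s=s[(s[:,2]>138)&(s[:,2]<155)]
print('stem',len(s),s.mean(0),cv2.minAreaRect(s[:,:2].astype(np.float32)))
print(onz('w3',[(276,131),(268,124),(284,124),(285,140),(268,140)],146))
for n,k in(('stud',(45,60)),('base',(8,17))):pass
s=P[55:135,410:495].reshape(-1,3)
for lo,hi in((58,72),(8,17)):
    m=s[(s[:,2]>lo)&(s[:,2]<hi)]; print('stud',lo,cv2.minAreaRect(m[:,:2].astype(np.float32)),np.median(m,0))
f=P[76:90,215:345].reshape(-1,3);f=f[abs(f[:,2]-158)<6];print('panel',np.median(f,0))
E
python3 -c "
import cv2
a=cv2.imread('pics/w3.png')
b=cv2.resize(a[100:160,225:335],None,fx=7,fy=7,interpolation=2)
cv2.imwrite('pics/c3.png',b)"
```

```text
stem 273 [515.8 -81.3 146.3] ((515.9342041015625, -81.60792541503906), (15.91101360321045, 15.499468803405762), 81.92382049560547)
[[514.9 -81.5 146. ]
 [507.2 -88.3 146. ]
 [509.4 -72.7 146. ]
 [524.8 -73.8 146. ]
 [522.4 -90.6 146. ]]
stud 58 ((509.416259765625, 160.95111083984375), (50.1577033996582, 35.11093521118164), 1.6140015125274658) [508.8 157.5  64.7]
stud 8 ((509.4700012207031, 161.4999542236328), (76.50973510742188, 81.19266510009766), 1.6195873022079468) [503.7 141.4  12.7]
panel [470.3 -69.6 158.2]
```

View pics/c3.png

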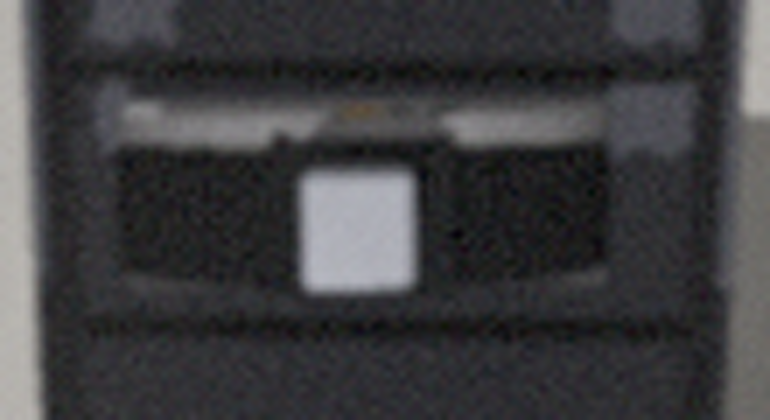

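```bash
python3 - <<'E'
from h import *
np.set_printoptions(precision=2,suppress=True)
yaw=-.141; x,y=515.6,-81.5
r.goto([x,y,250],q(yaw))
print(r.movel([x,y,115.5],rate=120,threshold=8),t.current_tcp_pos())
gripper_close(60); print(t.current_opening(),t.current_grip_force(),t.current_tcp_pos(),t.current_ft_force())
r.movel([x,y,300],rate=120); r.sleep(.2); print(t.current_opening(),t.current_ft_force(),t.current_torque())
r.goto([509.5,161.2,230],q(.028)); r.sleep(1)
print(t.current_tcp_pos(),t.current_ft_force(),t.current_torque(),t.current_t())
snap('wrist','w4'); snap('scene','s4')
E
python3 -c "
import cv2
a=cv2.imread('pics/w4.png'); b=cv2.imread('pics/s4.png')
cv2.imwrite('pics/c4.png',cv2.hconcat([cv2.resize(a,(520,390)),cv2.resize(b[180:310,170:260],(270,390),interpolation=2)]))"
```

```text
False [516.26 -81.71 116.13]
14.945884305662647 60.156514048576355 [515.66 -81.7  115.53] [-0.31 -1.03 -0.08]
14.882906009977987 [ 0.48  0.12 -2.96] [ 0.01  0.07 -0.01]
[509.47 161.26 229.97] [ 0.19  0.86 -3.75] [-0.03 -0.   -0.04] 16.3583
```

View pics/c4.png

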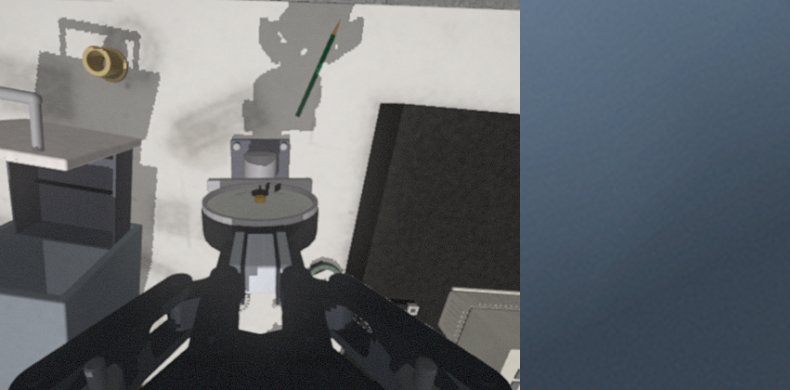

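Gauge held upright. In the wrist picture the dial face is visible around (260,200) of the crop, with the pointer near (260,191) and the two gate pins near (267,187) and (278,187), to the +y side as expected.

```bash
python3 -c "
import cv2
a=cv2.imread('pics/w4.png')
b=cv2.resize(a[180:250,215:345],None,fx=6,fy=8,interpolation=2)
cv2.imwrite('pics/c5.png',b)"
python3 - <<'E'
from h import *
z=np.load('pics/w4.npz');K,D,Rw,o=cam('wrist',z['P'],z['R'])
# gauge foot origin guess: TCP minus 101.5 ; dial face plane x=-11
y=.028;Rz=R.from_euler('z',y).as_matrix()
F=z['P']-[0,0,101.5]
def pr(p):
    return cv2.projectPoints(np.array([Rz@np.array(p,float)+F]),cv2.Rodrigues(Rw.T)[0],-Rw.T@o,K,D)[0].ravel()
for xf in(-11,-14):
  for a in(0,.1,.2,.25,.3,.35,.4,.45):
    s=pr((xf,36*np.sin(a),52-36*np.cos(a)));print(xf,a,s,((s-[215,180])*[6,8]).round())
print('rim',[((pr((-11,yy,52))-[215,180])*[6,8]).round() for yy in(-44,44)],[((pr((-11,0,zz))-[215,180])*[6,8]).round() for zz in(8,96)])
E
```

```text
-11 0 [278.37208362 202.35501512] [380. 179.]
-11 0.1 [282.73486462 202.42051995] [406. 179.]
-11 0.2 [287.07028575 202.61292375] [432. 181.]
-11 0.25 [289.21986906 202.75662786] [445. 182.]
-11 0.3 [291.35312384 202.93192869] [458. 183.]
-11 0.35 [293.46682547 203.13875432] [471. 185.]
-11 0.4 [295.55770803 203.37701628] [483. 187.]
-11 0.45 [297.62245807 203.64660769] [496. 189.]
-14 0 [278.36750039 198.85799794] [380. 151.]
-14 0.1 [282.74723747 198.9212603 ] [406. 151.]
-14 0.2 [287.09957505 199.1069006 ] [433. 153.]
-14 0.25 [289.25759372 199.24553212] [446. 154.]
-14 0.3 [291.39926379 199.41463696] [458. 155.]
-14 0.35 [293.52135658 199.61414702] [471. 157.]
-14 0.4 [295.62060162 199.84397848] [484. 159.]
-14 0.45 [297.69368037 200.10403   ] [496. 161.]
rim [array([  5., 297.]), array([752., 298.])] [array([381., 157.]), array([376., 510.])]
```

View pics/c5.png

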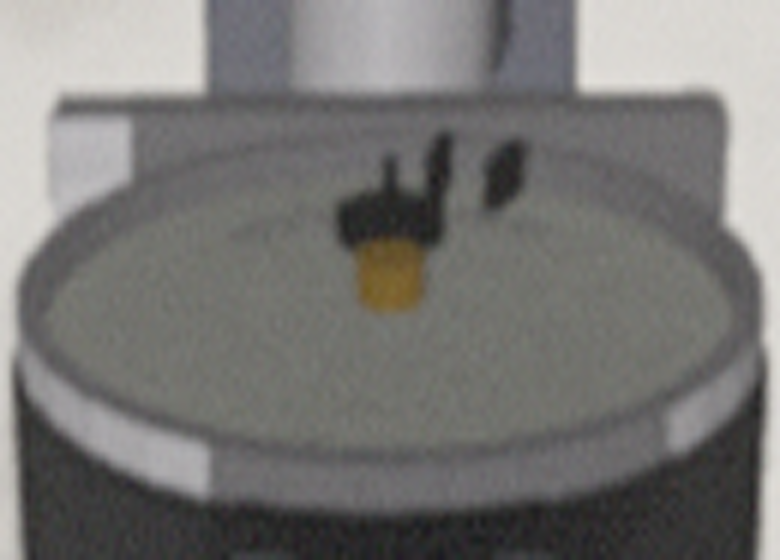

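```bash
python3 - <<'E'
from h import *
np.set_printoptions(precision=2,suppress=True)
x,y=509.5,161.2
r.movel([x,y,175],rate=80); r.sleep(.3); print(t.current_ft_force(),t.current_torque())
print(r.movel([x,y,160],rate=10,threshold=3)); r.sleep(.5)
print(t.current_tcp_pos(),t.current_ft_force(),t.current_torque(),t.current_t())
snap('wrist','w5')
E
```

```text
[ 0.83 -0.43 -3.5 ] [ 0.06 -0.05  0.01]
True
[509.48 161.22 167.24] [0.61 0.6  5.3 ] [-0.01 -0.02  0.03] 18.9583
```

```bash
cat >> h.py <<'E'
S=np.array([509.5,161.2,66.]);Y=.028
def rock(a,push,H=101.24):
    M=(R.from_euler('z',Y)*R.from_euler('x',a)).as_matrix()
    return list(S-[0,0,20]+M@np.array([0,20*a,20+H])-[0,0,push]),q(Y,a)
E
python3 - <<'E'
from h import *
np.set_printoptions(precision=2,suppress=True)
push=0.
for a in -np.linspace(.04,.32,8):
    r.movel(*rock(a,push),rate=25); r.sleep(.15)
    f=np.mean([t.current_ft_force() for _ in range(3)],0); N=f[2]+3.6
    print(round(a,2),f,round(push,2),t.current_torque())
    if N>22: push-=.4
    elif N>12: push-=.15
    elif N<4: push+=.2
r.sleep(1); print(t.current_tcp_pos(),t.current_ft_force(),t.current_t()); snap('wrist','w6')
E
python3 -c "
import cv2
a=cv2.imread('pics/w6.png')
cv2.imwrite('pics/c6.png',cv2.resize(a[180:250,215:345],None,fx=6,fy=8,interpolation=2))"
```

```text
-0.04 [-0.88  2.32  0.35] 0.0 [ 0.56 -0.01  0.04]
-0.08 [-0.03  1.35  2.67] 0.2 [ 0.28  0.04 -0.05]
-0.12 [0.32 0.2  3.65] 0.2 [ 0.09 -0.01 -0.02]
-0.16 [0.32 0.36 4.36] 0.2 [ 0.07  0.09 -0.02]
-0.2 [0.8  1.25 5.51] 0.2 [-0.02  0.06 -0.07]
-0.24 [-0.21 -0.15  5.24] 0.2 [-0.01  0.05 -0.06]
-0.28 [-0.64  0.46  4.75] 0.2 [-0.05 -0.04 -0.03]
-0.32 [0.02 1.86 4.83] 0.2 [-0.04 -0.09 -0.01]
[508.82 193.19 163.05] [-0.73  1.95  5.24] 23.7083
```

View pics/c6.png

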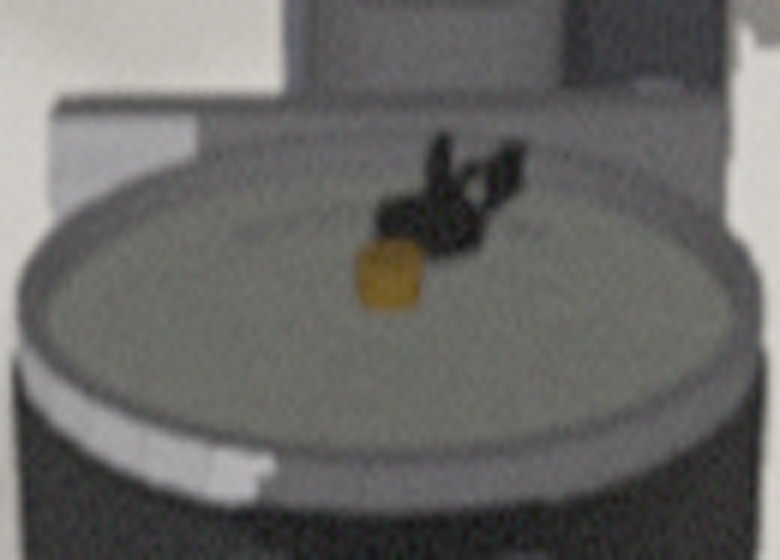

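Pointer now stands between the pins: left pin at about (442,165), right pin at (508,170), pointer tip near (468,170). My ten pictures are used up, so I'll check the centring numerically.

```bash
python3 - <<'E'
import cv2
for f in('w5','w6'):
    a=cv2.imread(f'pics/{f}.png').astype(int).mean(2).astype(int); print(f)
    for v in range(196,211): print(v,' '.join('%3d'%x for x in a[v,274:306]))
E
```

```text
w5
196  95  96  91  99  97  96  90 101 100  94  98  95  96  82  71  72  83  93  94 101  89  95  95  98  98  98 102 100  98  99 102  98
197  91  93  99  93  97  94  97  97  96  98  98  94  84  65  45  45  67  85  97  90  94  93  92  95  84  73  71  71  84  89  93 102
198  99 104 102  97 102  99  97 100  96 100 101  92  71  51  28  45  71  90 100  96  96  93  92  85  66  43  38  42  64  83  88  88
199 101 101 101 101  93  76  76  91 101 101 101  89  59  35  27  47  74 100 106 101 101  93  76  62  52  35  35  37  66  90  94  94
200 101 100 100 103  85  64  61  85  99  99 100  90  53  34  28  40  81  97 103 102 100  84  55  38  33  37  28  41  65  90  97 102
201 104 103 110 101  83  53  52  78 105 109 104  84  54  29  34  43  75  97 102 100  96  79  44  40  32  38  35  38  73  95 104  96
202 105 102 106  98  84  49  50  79  99 106 103  81  51  34  38  48  82 100 102 103 102  84  44  33  37  33  33  49  77  93  95 101
203 102  89  81  75  64  33  41  58  77  82  83  77  54  29  33  69  93 104 107 101 101  79  44  33  40  38  38  60  80 100 106 101
204  70  58  54  47  40  27  32  34  52  
[... 2165 characters left out ...]
  31  41  60  83  96 102 104 105 102 104
206  98 102  94  75  51  34  33  33  34  37  33  24  38  32  34  32  38  33  39  28  44  45  62  72  85  96  99 104 105 107 107 108
207  99 103  98  67  38  31  34  35  29  32  37  40  36  34  37  30  29  42  32  28  29  51  70  92  97 100  96  98 100 102 107 101
208 105 104  94  74  38  30  37  33  38  39  26  35  32  31  37  32  26  31  40  29  37  54  84 103  99 100  96  92  91  99 100 100
209 104 105  90  70  54  38  37  43  42  36  38  31  37  23  37  42  35  39  29  24  35  66  92 100 111  97  98  95  99 100  92  97
210 100  93  87  74  57  65  66  64  61  59  47  41  34  36  35  33  36  19  30  40  47  79 103 107 105 108  99 106 103 101 102 103
```

```bash
python3 -c "
from h import *
r.sleep(.5);print(t.current_ft_force(),t.current_grip_force(),t.current_t());print(close_job())"
```

```text
[0.29417945 1.41044813 5.58694437] 60.87748646736145 24.2583
the job is handed in; nothing more can be done
None
```

The job is handed in at about 24 s, but no verdict came back: the drawer is open about 120 mm, and the gauge is held on the crown at roughly 9 N with its pointer midway between the gate pins (about 0.32 rad, within about 0.03 rad as I read it).

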